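# Pack the cellar samples into the lab caddy

### The job

Pack this set of wine samples for the lab in the wooden caddy: stand the round jar in the wide end compartment, and the three round, slope-shouldered bottles upright in the narrow ones in order of height, the tallest next to the jar and the shortest at the far end. Set the glass down gently rather than dropping it, and leave the square-sided bottles standing where they are.

Things in the scene. Friction and masses are not known exactly. Their poses are not given: they have to be found in the camera images.
- caddy: pale wooden caddy fixed on the table at any yaw, 279 mm long (x), 80 wide (y); walls 5 mm thick, 42 high, inner floor at 6 mm. A row of four open compartments along x, all 70 mm across (y): a wide one, 80 mm long, at the -x end, centre x = -94.5 mm; then three narrow, 58 mm long, centres x = -20.5, +42.5, +105.5 mm; all at y = 0. Origin: centre of the underside.
- jar: straight round green glass sample jar with a white lid, 52 mm in diameter (lid 53), 85 mm high, standing upright, 0.14 to 0.28 kg. Origin at the centre of its underside. Can be gripped across its diameter from above. Belongs in the wide compartment.
- tall_bottle: tallest of the three round, slope-shouldered bottles: green glass, white cap, upright, 144 mm high. Body 40 mm in diameter up to 60 mm, then sloping in to a neck 22 mm in diameter from 106 mm up; cap 26 mm in diameter over the top 24 mm. 0.08 to 0.28 kg. Origin: centre of its underside, z up. Grip from above by cap and neck. Belongs in the caddy.
- middle_bottle: middle one of the three round, slope-shouldered bottles: green glass, white cap, upright, 118 mm high. Body 40 mm in diameter up to 50 mm, then sloping in to a neck 22 mm in diameter from 80 mm up; cap 26 mm in diameter over the top 24 mm. 0.08 to 0.28 kg. Origin: centre of its underside, z up. Grip from above by cap and neck. Belongs in the caddy.
- short_bottle: shortest of the three round, slope-shouldered bottles: green glass, white cap, upright, 92 mm high. Body 40 mm in diameter up to 39 mm, then sloping in to a neck 22 mm in diameter from 54 mm up; cap 26 mm in diameter over the top 24 mm. 0.08 to 0.28 kg. Origin: centre of its underside, z up. Grip from above by cap and neck. Belongs in the caddy.
- square_big: the bigger of two square-sided bottles of the same glass and cap, 130 mm high: body 40 x 40 mm up to 88 mm, flat shoulder, neck 22 mm and cap 26 mm in diameter above. Origin at the centre of its underside. A look-alike that does not belong in the caddy: leave it standing where it is.
- square_small: the smaller of two square-sided bottles of the same glass and cap, 100 mm high: body 40 x 40 mm up to 58 mm, flat shoulder, neck 22 mm and cap 26 mm in diameter above. Origin at the centre of its underside. A look-alike that does not belong in the caddy: leave it standing where it is.

How it is judged:
At the end, for the whole second after the job is handed in: Jar, then tallest, middle and shortest bottle in caddy order: within 12 mm (jar 16) of the compartment centre along the row and 18 mm across, underside under 12 mm above the table, within 0.15 rad of upright, at rest; both square bottles upright, within 30 mm of their starts (x of jar in the frame of caddy between -0.1105 and -0.0785 m and y of jar in the frame of caddy between -0.018 and 0.018 m and z of jar in the frame of caddy between 0 and 0.012 m and angle between each of jar, tall_bottle, middle_bottle, short_bottle, square_big, square_small's own z axis and vertical below 0.15 rad and linear speed of each of jar, tall_bottle, middle_bottle, short_bottle below 0.02 m/s and angular speed of each of jar, tall_bottle, middle_bottle, short_bottle below 0.2 rad/s and x of tall_bottle in the frame of caddy between -0.0325 and -0.0085 m and y of tall_bottle in the frame of caddy between -0.018 and 0.018 m and z of tall_bottle in the frame of caddy between 0 and 0.012 m and x of middle_bottle in the frame of caddy between 0.0305 and 0.0545 m and y of middle_bottle in the frame of caddy between -0.018 and 0.018 m and z of middle_bottle in the frame of caddy between 0 and 0.012 m and x of short_bottle in the frame of caddy between 0.0935 and 0.1175 m and y of short_bottle in the frame of caddy between -0.018 and 0.018 m and z of short_bottle in the frame of caddy between 0 and 0.012 m and distance of each of square_big, square_small from where it was at the start of the episode below 0.03 m); the robot touches nothing.
It fails at once if a square bottle is pushed more than 30 mm from its place or tipped over (distance of any of square_big, square_small from where it was at the start of the episode above 0.03 m or angle between any of square_big, square_small's own z axis and vertical above 0.35 rad).
It fails at once if the jar or a round bottle is dropped or knocked over (moves faster than 0.6 m/s, as after a fall of 2 cm, while no finger touches it) ((linear speed of jar above 0.6 m/s and contact force between jar and the fingers below 0.01 N) or (linear speed of tall_bottle above 0.6 m/s and contact force between tall_bottle and the fingers below 0.01 N) or (linear speed of middle_bottle above 0.6 m/s and contact force between middle_bottle and the fingers below 0.01 N) or (linear speed of short_bottle above 0.6 m/s and contact force between short_bottle and the fingers below 0.01 N)).
It also fails if it takes over 112 s, if anything falls off the work surface, if the arm or the gripper's body presses on something with over 40 N, if the wrist force passes 120 N, or if a joint passes its speed limit or range.

### The arm

A 6-joint arm with a two-finger parallel gripper is mounted at the origin on the work surface. World frame = base frame: x ahead of the robot, y to its left, z up, the work surface at z = 0. Lengths are in m, angles in rad, forces in N, time in s.
With the tool pointing down it reaches from about 0.3 to 0.825 m from the base axis. Payload 5.4 kg.
Tool frame: the origin (TCP) lies at the very end of the fingers, on their centre line; the grasp point (between the pads) lies 19 mm behind it; z points along the fingers, y is the direction in which the jaws open and shut (so a half turn about z gives the same grasp; the last joint's range is limited). The gripper opens to 92 mm and grips with 3 to 60 N. Pads are 20 mm wide; open, the fingers measure 128 mm over their backs; the gripper's body (75 mm by 189 mm) begins 69 mm behind the grasp point.
Start: joints at [-1.326, 0.158, 1.597, -0, 1.386, -0.21], TCP at [0.253, -0.517, 0.215] pointing down, gripper open.
Joint ranges: [-2.91, 2.91], [-0.94, 2.29], [0.18, 2.7], [-1.29, 4.43], [0.17, 2.64], [-3, 3]. Speed limits (rad/s): [2.57, 2.57, 3.14, 3.14, 3.14, 3.14].

### API

Orientations are given as a unit quaternion [x, y, z, w].
In Python, from station import sensors, imaging, robot gives the robot as it stands.
- The arm moves only by the tool play_rows, never from a script. Its argument "rows" is one flat list of numbers, 7 for each row, row after row: the shift along the tool's x, y, z in cm, then the turn, a rotation vector about the tool's x, y, z in rad, then the opening in per cent of the stroke, from 0 (shut) to 100 (fully open). A call has 1 to 20 rows; each row is the pose to reach, as a shift and turn from the pose commanded when the call began, along the tool's axes at that moment; what a row does not reach only later rows make up. A row lasts 1/12 s, in which the tool goes at most 41.7 mm and 7.16 degrees, less where a joint would pass 70% of its speed; a pose out of reach is approached as far as the arm can. A call with a gripper value outside its range is refused whole. The fingers move at their own pace and stop on an object; "newtons" is the grip in N (left out, the last holds). Time passes only in rows, so rows that repeat a pose let the fingers close. It gives the time, the measured TCP pose, the force and the opening at its end, in the units of the state.
- sensors.read_state(): the state, without advancing time (a new reading comes with each control period).
- imaging.read_camera(name): name is "scene" or "top"; returns (picture, depth): 420x560x3 uint8, blue, green, red; 420x560 float32, m along the optical axis (not along the pixel's ray), 0 where there is no reading.
- imaging.camera_model(name): a dict with "fx", "fy", "cx", "cy" (pixels), "rvec" (rotation vector, rad) and "tvec" (3), from world to camera coordinates, as OpenCV has them. Camera axes: x right, y down, z forward; pixel columns grow to the right and rows downward; lengths in m; the calibration is good to about 2 mm. A picture is of the moment at which its call begins. camera_model takes no time and is no camera call.
- robot.close_job(): hands the job in, once; it reports no verdict.
The state is a dict: "t": time; "joint_positions": joint angles; "joint_velocities": joint speeds; "joint_torque": joint torques, N m; "position": TCP position; "tool_rot": TCP orientation; "force": force on the tool from outside, world axes, zero at the start; "wrist_torque": the same for the moment, N m; "gripper_width": finger opening in m.
Only numpy, scipy, OpenCV 4.12 (cv2) and the standard library are available. Lean on these libraries where they do the work, as an engineer would, in place of code of your own. Each camera call takes 0.05 s, during which the arm holds its last target.

## Working session

There is one attempt and no reset: what is moved stays moved. The work goes in short steps, Python scripts to look and compute and a tool call to move; the robot and the scene stay as the last step left them, time stands still between calls to the robot, and variables do not carry over. Pictures are saved under pics/ and viewed, and the job is handed in when it is done.

Besides the shell and the picture viewer there is one more tool, called as name(argument=value, ...), one argument or row to a line, values as JSON. play_rows: Moves the arm, as the interface text tells. Its arguments: {"type":"object","properties":{"rows":{"type":"array"},"newtons":{"type":"number"}},"required":["rows"]}

```bash
mkdir -p pics; ls
python3 - <<'E'
from station import sensors, imaging, robot
import cv2,numpy as np
s=sensors.read_state()
for k,v in s.items(): print(k,np.round(v,4))
for n in ["scene","top"]:
    p,d=imaging.read_camera(n); cv2.imwrite(f"pics/{n}0.png",p); np.savez(f"pics/{n}0.npz",p=p,d=d)
    print(n,imaging.camera_model(n))
E
```

```text
pics
t 0.0
joint_positions [-1.3261  0.159   1.5982 -0.      1.3862 -0.2101]
joint_velocities [ 0.0015  0.0011  0.0004 -0.0007 -0.0006 -0.0034]
joint_torque [ 9.00000e-04 -3.85562e+01 -3.22110e+01  7.02000e-02  3.78000e-02
 -1.00000e-04]
position [ 0.2524 -0.5159  0.2136]
tool_rot [ 9.743e-01  2.254e-01 -0.000e+00 -9.000e-04]
force [-0.7759  0.768   0.0603]
wrist_torque [-0.0202  0.0225 -0.0144]
gripper_width 0.092
scene {'fx': 532.720182318215, 'fy': 532.720182318215, 'cx': 292.34756125986513, 'cy': 201.07729591293008, 'rvec': array([ 2.15126493,  1.21821612, -0.47400213]), 'tvec': array([-0.2752627 , -0.29962207,  1.7395151 ])}
top {'fx': 446.48329306900763, 'fy': 446.48329306900763, 'cx': 279.1593292252063, 'cy': 208.6141582911243, 'rvec': array([ 2.17853643, -2.11597513,  0.13829474]), 'tvec': array([0.00802498, 0.51653205, 1.02682374])}
```

View pics/top0.png

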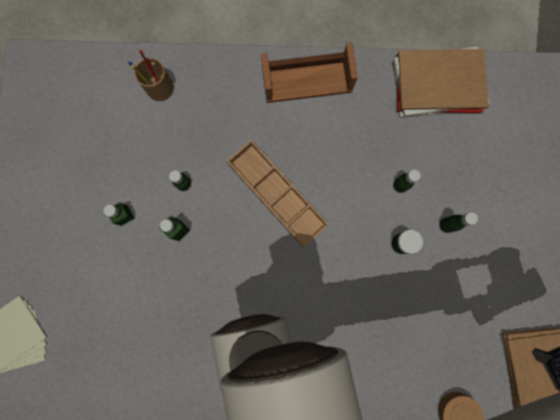

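View pics/scene0.png

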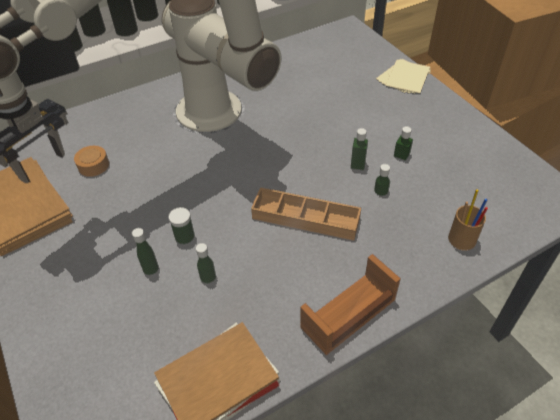

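The top view shows the caddy from (235,155) to (318,230), with the jar at (409,242). Bottle caps are at (470,219), (413,176), (177,177), (111,211) and (167,227). Next I'll measure them.

```bash
cat > h.py <<'E'
from station import sensors, imaging, robot
import cv2,numpy as np
def world(n,d):
    m=imaging.camera_model(n); R=cv2.Rodrigues(m["rvec"])[0]
    v,u=np.mgrid[:d.shape[0],:d.shape[1]]
    P=np.stack([(u-m["cx"])/m["fx"]*d,(v-m["cy"])/m["fy"]*d,d],-1)
    return (P-m["tvec"])@R
def caps(n,p,d,zmin=.05):
    W=world(n,d); hsv=cv2.cvtColor(p,cv2.COLOR_BGR2HSV)
    r=np.hypot(W[...,0],W[...,1])
    M=((d>0)&(W[...,2]>zmin)&(W[...,2]<.16)&(r>.25)&(r<.9)).astype(np.uint8)
    k,L,st,c=cv2.connectedComponentsWithStats(M)
    for i in range(1,k):
        if st[i,4]<25: continue
        w=W[L==i]; zt=np.percentile(w[:,2],97)
        t=w[w[:,2]>zt-.006]
        print(n,"px",c[i].round(0),st[i,4],"top z %.3f"%zt,"top mid",((t.max(0)+t.min(0))/2).round(4)[:2],"mean",t.mean(0).round(4)[:2],"ext",np.ptp(t,axis=0).round(3)[:2])
E
python3 - <<'E'
from h import *
for n in ["top","scene"]:
    z=np.load(f"pics/{n}0.npz"); p,d=z["p"],z["d"]; caps(n,p,d)
    W=world(n,d)
    r=np.hypot(W[...,0]-.45,W[...,1])
    M=((d>0)&(W[...,2]>.03)&(W[...,2]<.052)).astype(np.uint8)
    k,L,st,c=cv2.connectedComponentsWithStats(M,connectivity=8)
    for i in range(1,k):
        if st[i,4]<100: continue
        w=W[L==i]; q=cv2.minAreaRect(w[:,:2].astype(np.float32)*1000); print(n,"rim",c[i].round(),st[i,4],q, w.mean(0).round(4), cv2.boxPoints(q).round(0).tolist())
for n,b in [("top",(90,140,240,160)),("top",(220,130,120,130)),("scene",(230,120,200,130))]:
    p=np.load(f"pics/{n}0.npz")["p"]; x,y,w,h=b
    cv2.imwrite(f"pics/crop_{n}{x}.png",cv2.resize(p[y:y+h,x:x+w],None,fx=3.3 if w<=240 else 3,fy=3.3,interpolation=cv2.INTER_CUBIC))
E
```

```text
top px [351.  68.] 325 top z 0.094 top mid [ 0.8558 -0.1389] mean [ 0.8565 -0.1395] ext [0.067 0.024]
top px [266.  73.] 292 top z 0.095 top mid [0.8353 0.0633] mean [0.8362 0.0633] ext [0.088 0.027]
top px [154.  80.] 457 top z 0.151 top mid [0.8115 0.3299] mean [0.8108 0.3316] ext [0.018 0.046]
top px [177. 177.] 154 top z 0.093 top mid [0.5779 0.2621] mean [0.578  0.2625] ext [0.026 0.024]
top px [409. 179.] 286 top z 0.119 top mid [ 0.5884 -0.275 ] mean [ 0.5886 -0.2746] ext [0.023 0.025]
top px [116. 212.] 329 top z 0.100 top mid [0.4934 0.4032] mean [0.4935 0.4022] ext [0.023 0.025]
top px [461. 221.] 406 top z 0.144 top mid [ 0.4931 -0.3868] mean [ 0.4931 -0.3865] ext [0.026 0.026]
top px [172. 227.] 394 top z 0.131 top mid [0.4607 0.266 ] mean [0.4606 0.2653] ext [0.022 0.026]
top px [409. 242.] 503 top z 0.088 top mid [ 0.4447 -0.2743] mean [ 0.444  -0.2749] ext [0.05  0.052]
top rim [442.  79.] 5431 ((848.4212036132812, -369.7346496582031), (163.29507446289062, 219.7694549560547), 5.9685587882995605) [ 0.845  -0.3657  0.046 ] [[756.0, -269.0], [779.0, -488.0], [941.0, -471.
[... 4670 characters left out ...]
0, -301.0], [477.0, -249.0], [451.0, -248.0]]
scene rim [463. 237.] 163 ((838.36572265625, 319.5431823730469), (70.34125518798828, 33.17959976196289), 30.41042137145996) [0.8425 0.3146 0.0409] [[800.0, 316.0], [816.0, 287.0], [877.0, 323.0], [860.0, 352.0]]
scene rim [357. 313.] 991 ((856.1268920898438, -38.281394958496094), (91.26172637939453, 220.9817352294922), 7.848850250244141) [ 0.8821 -0.0361  0.0429] [[796.0, 65.0], [826.0, -154.0], [916.0, -142.0], [886.0, 77.0]]
scene rim [216. 376.] 7277 ((850.9340209960938, -368.3616943359375), (163.4718017578125, 218.26275634765625), 6.318753719329834) [ 0.853  -0.3686  0.046 ] [[758.0, -269.0], [782.0, -486.0], [944.0, -468.0], [920.0, -251.0]]
```

View pics/crop_top220.png

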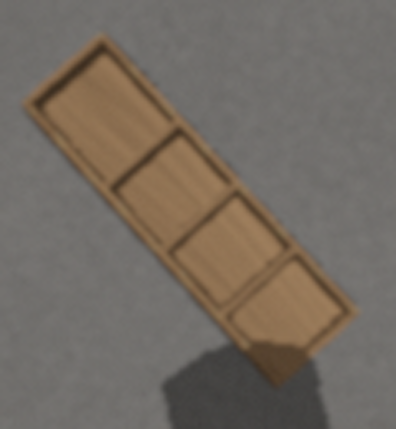

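View pics/crop_scene230.png

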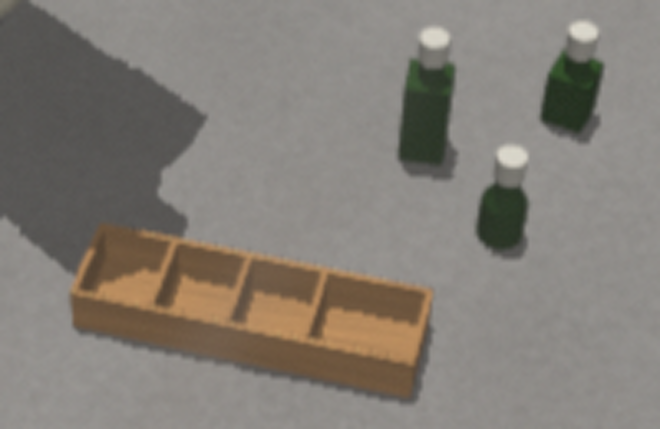

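View pics/crop_top90.png

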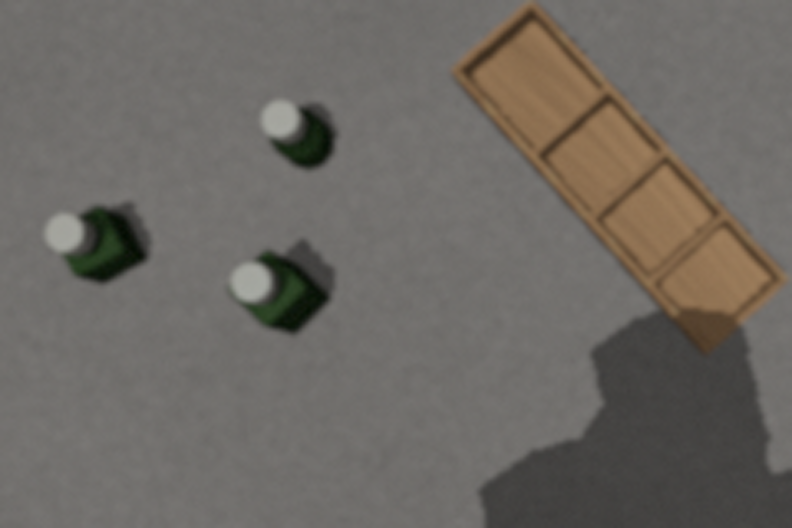

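The wide compartment is at the far-left (+x, +y) end, so the caddy yaw is about -136.4°. By cap height, the 92 mm bottle at (0.580, 0.262) is the short round one. The two at 130 and 100 mm have square bodies. I'll keep the tool x axis along the caddy row for every grasp and start with the tall bottle.

```bash
cat > plan.py <<'E'
import sys
from h import *
from scipy.spatial.transform import Rotation as Ro
C=np.array([.5575,.0292]); u=np.array([np.cos(np.radians(43.6)),np.sin(np.radians(43.6))])
T=dict(tall=(.495,-.3867),mid=(.5904,-.2745),jar=(.4462,-.2743),short=(.5803,.2626))
for k,o in dict(jarS=.0945,tallS=.0205,midS=-.0425,shortS=-.1055).items(): T[k]=C+o*u
def go(name,z):
    s=sensors.read_state(); R=Ro.from_quat(s["tool_rot"]); p=np.array([*T[name],z])
    d=R.inv().apply(p-s["position"])*100
    G=Ro.from_matrix(np.array([[u[0],u[1],0],[u[1],-u[0],0],[0,0,-1]]).T)
    rv=(R.inv()*G).as_rotvec()
    print(name,T[name],"t",s["t"],"pos",s["position"].round(4),"f",np.round(s["force"],1),"w",round(s["gripper_width"],4)); print("  shift cm",d.round(2),"rot",rv.round(3))
if __name__=="__main__": go(sys.argv[1],float(sys.argv[2]))
E
python3 plan.py tall .175; python3 plan.py tall .113
```

```text
tall (0.495, -0.3867) t 0.1 pos [ 0.2524 -0.516   0.2137] f [ 0.6 -0.7  0.7] w 0.0919
  shift cm [27.47 -0.95  3.88] rot [-0.002 -0.001 -0.306]
tall (0.495, -0.3867) t 0.1 pos [ 0.2524 -0.516   0.2137] f [ 0.6 -0.7  0.7] w 0.0919
  shift cm [27.47 -0.94 10.08] rot [-0.002 -0.001 -0.306]
```

play_rows(
  rows=[3,0,0,0,0,-0.06,100,6.5,0,0,0,0,-0.12,100,10,-0.3,1,0,0,-0.18,100,13.5,-0.4,2,0,0,-0.24,100,17,-0.6,3,0,0,-0.306,100,20.5,-0.8,3.9,0,0,-0.306,100,24,-0.95,3.9,0,0,-0.306,100,26.5,-0.95,3.9,0,0,-0.306,100,27.5,-0.95,3.9,0,0,-0.306,100,27.5,-0.95,3.9,0,0,-0.306,100,27.5,-0.95,3.9,0,0,-0.306,100,27.5,-0.95,3.9,0,0,-0.306,100],
  newtons=25,
)

```text
t: 1.1
position: [0.4942, -0.3881, 0.1755]
tool_rot: [0.929, 0.371, -0.0, -0.0]
force: [-0.4, -0.3, -0.5]
gripper_width: 0.092
```

```bash
python3 plan.py tall .113
python3 - <<'E'
from h import *
p,d=imaging.read_camera("scene"); cv2.imwrite("pics/s1.png",cv2.resize(p[150:320,60:300],None,fx=3,fy=3)); caps("scene",p,d,.07)
E
```

```text
tall (0.495, -0.3867) t 1.1 pos [ 0.4942 -0.3881  0.1755] f [-0.4 -0.3 -0.5] w 0.092
  shift cm [ 0.16 -0.04  6.25] rot [-0.     0.001 -0.001]
scene px [87. 14.] 618 top z 0.157 top mid [-0.5825 -0.1863] mean [-0.5758 -0.1897] ext [0.05  0.077]
scene px [381.   3.] 75 top z 0.099 top mid [-0.135   0.7935] mean [-0.1329  0.794 ] ext [0.023 0.027]
scene px [113.  10.] 123 top z 0.158 top mid [-0.529  -0.0992] mean [-0.5225 -0.1047] ext [0.044 0.04 ]
scene px [40. 58.] 2249 top z 0.157 top mid [-0.4482 -0.385 ] mean [-0.3901 -0.3983] ext [0.169 0.27 ]
scene px [406. 133.] 107 top z 0.100 top mid [0.4976 0.4041] mean [0.4976 0.4026] ext [0.028 0.029]
scene px [360. 142.] 275 top z 0.131 top mid [0.4656 0.2664] mean [0.4652 0.266 ] ext [0.028 0.024]
scene px [384. 170.] 95 top z 0.094 top mid [0.5836 0.265 ] mean [0.5821 0.2632] ext [0.03  0.025]
scene px [466. 213.] 355 top z 0.154 top mid [0.8163 0.3318] mean [0.8154 0.3354] ext [0.018 0.051]
scene px [179. 217.] 335 top z 0.087 top mid [ 0.449  -0.2741] mean [ 0.4488 -0.2745] ext [0.051 0.051]
scene px [141. 243.] 346 top z 0.145 top mid [ 0.4951 -0.3867] mean [ 0.4965 -0.3866] ext [0.029 0.025]
scene px [202. 254.] 215 top z 0.119 top mid [ 0.5908 -0.2746] mean [ 0.5923 -0.2746] ext [0.029 0.025]
scene px [383. 270.] 405 top z 0.094 top mid [0.8387 0.0625] mean [0.84   0.0628] ext [0.09  0.028]
scene px [311. 316.] 299 top z 0.094 top mid [ 0.8566 -0.1398] mean [ 0.8581 -0.1404] ext [0.064 0.024]
```

View pics/s1.png

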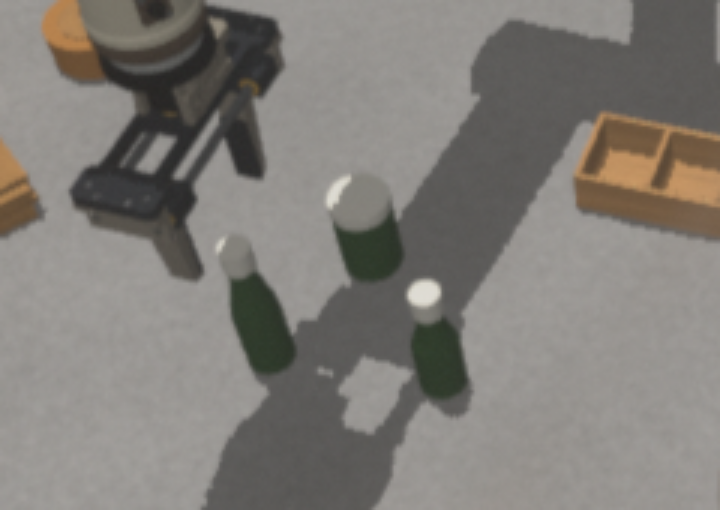

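The fingers, at crop (250,165) and (185,270), straddle the tall cap at (235,250) from above. I'll go down and grip.

play_rows(
  rows=[0.1,0,2,0,0,0,100,0.16,0,4,0,0,0,100,0.16,0,5.5,0,0,0,100,0.16,0,6.2,0,0,0,100,0.16,0,6.2,0,0,0,60,0.16,0,6.2,0,0,0,35,0.16,0,6.2,0,0,0,10,0.16,0,6.2,0,0,0,10,0.16,0,6.2,0,0,0,10,0.16,0,6.2,0,0,0,10,0.16,0,6.2,0,0,0,10,0.16,0,6.2,0,0,0,10],
  newtons=25,
)

```text
t: 2.15
position: [0.4967, -0.3861, 0.1138]
tool_rot: [0.928, 0.371, 0.0, 0.0]
force: [-0.9, -0.0, -0.2]
gripper_width: 0.0405
```

```bash
python3 plan.py tallS .183; python3 plan.py tallS .121
```

```text
tallS [0.57234552 0.0433372 ] t 2.15 pos [ 0.4967 -0.3861  0.1138] f [-0.9 -0.  -0.2] w 0.0405
  shift cm [ 35.09 -25.88  -6.93] rot [ 0.  0. -0.]
tallS [0.57234552 0.0433372 ] t 2.15 pos [ 0.4967 -0.3861  0.1138] f [-0.9 -0.  -0.2] w 0.0405
  shift cm [ 35.09 -25.89  -0.73] rot [ 0.  0. -0.]
```

play_rows(
  rows=[0,0,0,0,0,0,10,0,0,0,0,0,0,10,0,0,0,0,0,0,10,0,0,0,0,0,0,10,0,0,0,0,0,0,10,0,0,0,0,0,0,10],
  newtons=25,
)

```text
t: 2.65
position: [0.4965, -0.386, 0.1136]
tool_rot: [0.929, 0.371, -0.0, -0.0]
force: [-0.8, 1.2, 0.4]
gripper_width: 0.0256
```

play_rows(
  rows=[0,0,-1,0,0,0,10,0,0,-3,0,0,0,10,0,0,-6,0,0,0,10,0,0,-9,0,0,0,10,1,-0.7,-10,0,0,0,10,3,-2.2,-10,0,0,0,10,5.5,-4,-10,0,0,0,10,8,-6,-10,0,0,0,10,10.5,-7.8,-10,0,0,0,10,13,-9.6,-10,0,0,0,10,15.5,-11.4,-10,0,0,0,10,18,-13.3,-10,0,0,0,10,20.5,-15.1,-10,0,0,0,10,23,-17,-10,0,0,0,10,25.5,-18.8,-10,0,0,0,10,28,-20.7,-10,0,0,0,10,30.5,-22.5,-10,0,0,0,10,33,-24.3,-10,0,0,0,10,34.5,-25.4,-10,0,0,0,10,35.1,-25.9,-10,0,0,0,10],
)

```text
t: 4.32
position: [0.5716, 0.047, 0.2129]
tool_rot: [0.928, 0.373, -0.0, -0.001]
force: [0.1, -1.7, -2.2]
gripper_width: 0.0252
```

play_rows(
  rows=[0,0,0,0,0,0,10,0,0,0,0,0,0,10],
)

```text
t: 4.48
position: [0.5718, 0.0433, 0.2132]
tool_rot: [0.928, 0.372, -0.0, 0.0]
force: [-1.0, -1.4, -1.7]
gripper_width: 0.0253
```

```bash
python3 plan.py tallS .1205
python3 - <<'E'
from h import *
a=[]
for n in ["top","scene"]:
    p,d=imaging.read_camera(n); a.append(p)
    cv2.imwrite(f"pics/h1_{n}.png",p)
    z=np.load(f"pics/{n}0.npz")
    W=world(n,d);g=(p[...,1].astype(int)-p[...,2]>15)&(W[...,2]>.08)&(W[...,2]<.2)&(d>0)&(abs(W[...,0]-.57)<.08)&(abs(W[...,1]-.04)<.08)
    w=W[g]; print(n,g.sum(),w.mean(0) if g.sum() else 0, w[:,2].min() if g.sum() else 0)
E
```

```text
tallS [0.57234552 0.0433372 ] t 4.4833 pos [0.5718 0.0433 0.2132] f [-1.  -1.4 -1.7] w 0.0253
  shift cm [0.05 0.04 9.27] rot [-0.     0.001  0.   ]
top 1 [0.55134575 0.04045911 0.16917492] 0.1691749199859833
scene 0 0 0
```

View pics/h1_scene.png

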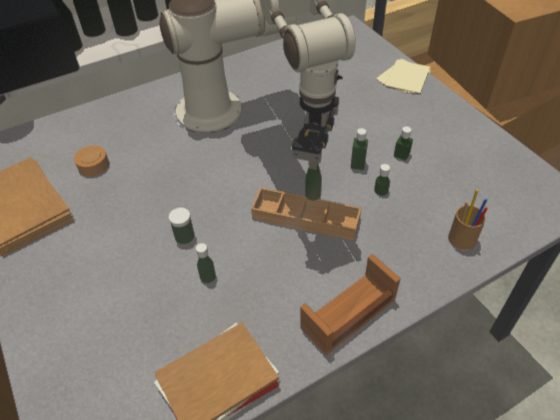

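View pics/h1_top.png

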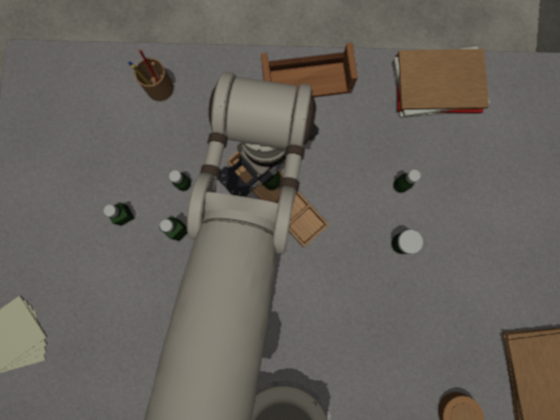

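The tall bottle hangs upright at scene (314,185), over the second compartment. Lowering it now.

play_rows(
  rows=[0,0,1,0,0,0,10,0,0,3,0,0,0,10,0,0,5,0,0,0,10,0,0,6.5,0,0,0,10,0,0,7.5,0,0,0,10,0,0,8.2,0,0,0,10,0,0,8.6,0,0,0,10,0,0,8.9,0,0,0,10,0,0,9.1,0,0,0,10,0,0,9.25,0,0,0,10,0,0,9.25,0,0,0,10,0,0,9.25,0,0,0,10],
)

```text
t: 5.58
position: [0.5726, 0.0435, 0.1216]
tool_rot: [0.929, 0.371, 0.0, 0.0]
force: [0.6, -0.0, -1.6]
gripper_width: 0.0255
```

```bash
cat > look.py <<'E'
import sys
from h import *
p,d=imaging.read_camera("scene"); x,y,w,h=map(int,sys.argv[2:6])
cv2.imwrite(f"pics/{sys.argv[1]}.png",cv2.resize(p[y:y+h,x:x+w],None,fx=4,fy=4,interpolation=cv2.INTER_CUBIC)); caps("scene",p,d,.05)
E
python3 look.py pl1 230 110 160 140 | grep -v "0.8\|-0.[5]"
```

```text
scene px [41. 61.] 2747 top z 0.156 top mid [-0.4492 -0.3836] mean [-0.3906 -0.3909] ext [0.173 0.268]
scene px [405. 138.] 232 top z 0.101 top mid [0.4987 0.4026] mean [0.4974 0.4023] ext [0.029 0.025]
scene px [360. 144.] 351 top z 0.130 top mid [0.4638 0.2668] mean [0.4657 0.2654] ext [0.025 0.027]
scene px [313. 202.] 278 top z 0.137 top mid [0.5935 0.0261] mean [0.5942 0.0254] ext [0.012 0.016]
scene px [180. 220.] 438 top z 0.087 top mid [ 0.4482 -0.2737] mean [ 0.4483 -0.2742] ext [0.055 0.051]
```

View pics/pl1.png

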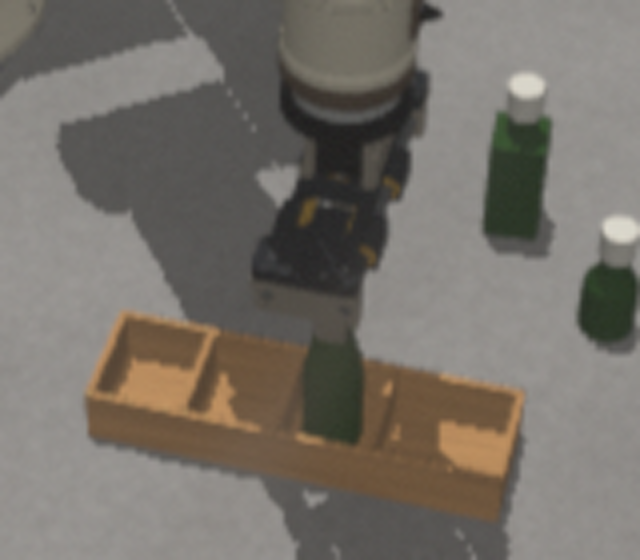

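The bottle stands between the dividers of the second compartment, at crop (330,390), with about 2 mm left to go. I'll settle it, release, and retreat.

play_rows(
  rows=[0,0,0.1,0,0,0,10,0,0,0.17,0,0,0,10,0,0,0.17,0,0,0,10,0,0,0.17,0,0,0,10,0,0,0.17,0,0,0,35,0,0,0.17,0,0,0,45,0,0,0.17,0,0,0,60,0,0,0.17,0,0,0,60,0,0,0.17,0,0,0,60,0,0,0.17,0,0,0,60,0,0,-1,0,0,0,60,0,0,-3,0,0,0,60,0,0,-6,0,0,0,60,0,0,-8,0,0,0,60,0,0,-8,0,0,0,60],
)

```text
t: 6.88
position: [0.5755, 0.0431, 0.2077]
tool_rot: [0.928, 0.371, 0.005, 0.003]
force: [0.7, -0.0, -0.2]
gripper_width: 0.0554
```

```bash
python3 plan.py jar .18;  python3 plan.py jar .047; python3 look.py pl2 230 110 160 140 | grep -v "0.8\|-0.[5]"
```

```text
jar (0.4462, -0.2743) t 6.8833 pos [0.5755 0.0431 0.2077] f [ 0.7 -0.  -0.2] w 0.0554
  shift cm [-31.27  14.05   2.68] rot [ 0.008 -0.007 -0.   ]
jar (0.4462, -0.2743) t 6.8833 pos [0.5755 0.0431 0.2077] f [ 0.7 -0.  -0.2] w 0.0554
  shift cm [-31.36  13.94  15.98] rot [ 0.008 -0.007 -0.   ]
scene px [51. 51.] 3534 top z 0.157 top mid [-0.4865 -0.3187] mean [-0.4344 -0.35  ] ext [0.247 0.403]
scene px [380.   6.] 132 top z 0.099 top mid [-0.1342  0.7947] mean [-0.1336  0.7933] ext [0.02  0.032]
scene px [405. 138.] 230 top z 0.100 top mid [0.4981 0.4027] mean [0.4974 0.4026] ext [0.026 0.024]
scene px [360. 144.] 350 top z 0.130 top mid [0.4658 0.2663] mean [0.466  0.2658] ext [0.025 0.025]
scene px [313. 197.] 400 top z 0.150 top mid [0.5728 0.0412] mean [0.5733 0.0413] ext [0.026 0.026]
scene px [203. 258.] 329 top z 0.120 top mid [ 0.5926 -0.2742] mean [ 0.5929 -0.2746] ext [0.027 0.024]
```

View pics/pl2.png

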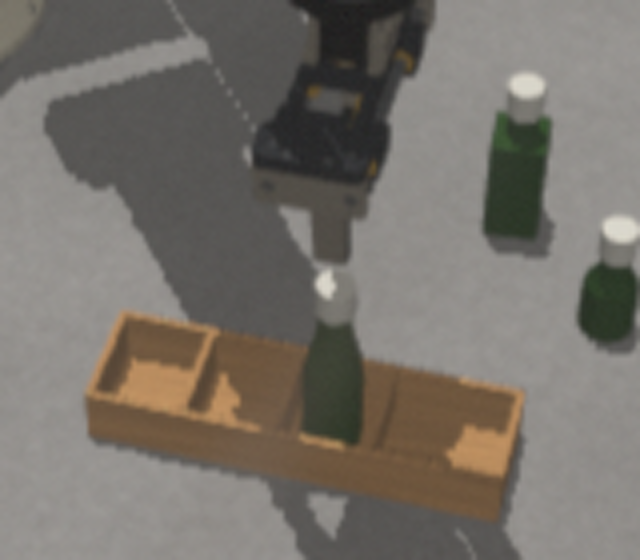

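The tall bottle stands upright in the second compartment: top z 0.150 and cap at crop (335,290). Jar next.

play_rows(
  rows=[-1,0.4,0,0,0,0,100,-4,1.8,0,0,0,0,100,-7.5,3.3,0,0,0,0,100,-11,4.9,0,0,0,0,100,-14.5,6.5,0,0,0,0,100,-18,8,0,0,0,0,100,-21.5,9.6,0,0,0,0,100,-25,11.2,1.5,0,0,0,100,-28.5,12.8,2.7,0,0,0,100,-30.5,13.7,2.7,0,0,0,100,-31.3,14.0,2.7,0,0,0,100,-31.3,14.0,2.7,0,0,0,100,-31.3,14.0,2.7,0,0,0,100],
)

```text
t: 8.02
position: [0.4418, -0.273, 0.1736]
tool_rot: [0.929, 0.371, 0.0, -0.001]
force: [0.8, 0.1, -0.0]
gripper_width: 0.0918
```

```bash
python3 plan.py jar .047; python3 look.py j1 100 130 160 140 | grep "0.4.*-0.2"
```

```text
jar (0.4462, -0.2743) t 8.0167 pos [ 0.4418 -0.273   0.1736] f [ 0.8  0.1 -0. ] w 0.0918
  shift cm [ 0.22  0.41 12.66] rot [-0.001 -0.001 -0.001]
scene px [180. 220.] 439 top z 0.087 top mid [ 0.4479 -0.2745] mean [ 0.4485 -0.2745] ext [0.053 0.05 ]
```

View pics/j1.png

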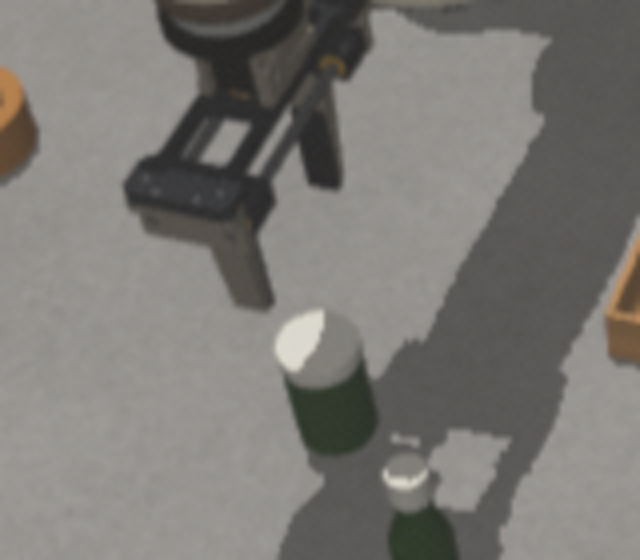

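The gripper is above the jar, whose lid is at crop (320,350). I'll descend and close.

play_rows(
  rows=[0.2,0.4,2,0,0,0,100,0.22,0.41,5,0,0,0,100,0.22,0.41,8,0,0,0,100,0.22,0.41,10.5,0,0,0,100,0.22,0.41,12,0,0,0,100,0.22,0.41,12.65,0,0,0,100,0.22,0.41,12.65,0,0,0,80,0.22,0.41,12.65,0,0,0,60,0.22,0.41,12.65,0,0,0,45,0.22,0.41,12.65,0,0,0,45,0.22,0.41,12.65,0,0,0,45,0.22,0.41,12.65,0,0,0,45,0.22,0.41,12.65,0,0,0,45,0.22,0.41,12.65,0,0,0,45,0.22,0.41,12.65,0,0,0,45,0.22,0.41,12.65,0,0,0,45],
  newtons=30,
)

```text
t: 9.4
position: [0.4466, -0.2754, 0.0482]
tool_rot: [0.929, 0.371, 0.0, 0.0]
force: [-1.0, 1.4, 5.5]
gripper_width: 0.0512
```

```bash
python3 plan.py jarS .227; python3 plan.py jarS .054
```

```text
jarS [0.62593424 0.09436905] t 9.4 pos [ 0.4466 -0.2754  0.0482] f [-1.   1.4  5.5] w 0.0512
  shift cm [ 38.48 -14.41 -17.88] rot [ 0.  0. -0.]
jarS [0.62593424 0.09436905] t 9.4 pos [ 0.4466 -0.2754  0.0482] f [-1.   1.4  5.5] w 0.0512
  shift cm [ 38.48 -14.42  -0.58] rot [ 0.  0. -0.]
```

play_rows(
  rows=[0,0,-1,0,0,0,30,0,0,-3.5,0,0,0,30,0,0,-6.5,0,0,0,30,0,0,-9.5,0,0,0,30,0,0,-12.5,0,0,0,30,0,0,-15.5,0,0,0,30,0.8,-0.3,-17.5,0,0,0,30,3,-1.1,-17.9,0,0,0,30,6,-2.2,-17.9,0,0,0,30,9,-3.4,-17.9,0,0,0,30,12,-4.5,-17.9,0,0,0,30,15,-5.6,-17.9,0,0,0,30,18,-6.7,-17.9,0,0,0,30,21,-7.9,-17.9,0,0,0,30,24,-9,-17.9,0,0,0,30,27,-10.1,-17.9,0,0,0,30,30,-11.2,-17.9,0,0,0,30,33,-12.4,-17.9,0,0,0,30,36,-13.5,-17.9,0,0,0,30,38,-14.2,-17.9,0,0,0,30],
)

```text
t: 11.07
position: [0.6243, 0.0925, 0.2265]
tool_rot: [0.928, 0.372, 0.0, -0.0]
force: [0.9, -0.8, -1.4]
gripper_width: 0.0512
```

play_rows(
  rows=[0.5,-0.2,0,0,0,0,30,0.5,-0.2,0,0,0,0,30,0.5,-0.2,0,0,0,0,30],
)

```text
t: 11.32
position: [0.6257, 0.0939, 0.2264]
tool_rot: [0.929, 0.371, -0.0, 0.0]
force: [0.4, -0.1, -1.2]
gripper_width: 0.0512
```

```bash
python3 plan.py jarS .0545; python3 look.py j2 230 80 180 150 | grep "0.5.*0.0"
```

```text
jarS [0.62593424 0.09436905] t 11.3167 pos [0.6257 0.0939 0.2264] f [ 0.4 -0.1 -1.2] w 0.0512
  shift cm [ 7.000e-02 -1.000e-02  1.719e+01] rot [-0.     0.001 -0.   ]
scene px [88. 15.] 802 top z 0.157 top mid [-0.5809 -0.1976] mean [-0.5756 -0.1905] ext [0.059 0.101]
scene px [123.  17.] 668 top z 0.158 top mid [-0.522  -0.0814] mean [-0.5146 -0.0819] ext [0.045 0.078]
scene px [145.   8.] 367 top z 0.118 top mid [-0.5757  0.0145] mean [-0.5716  0.0097] ext [0.037 0.055]
scene px [167.   4.] 40 top z 0.118 top mid [-0.5227  0.0978] mean [-0.5223  0.098 ] ext [0.014 0.011]
scene px [405. 138.] 227 top z 0.100 top mid [0.4983 0.4029] mean [0.498  0.4025] ext [0.027 0.028]
scene px [384. 172.] 145 top z 0.094 top mid [0.5822 0.2634] mean [0.5821 0.2626] ext [0.023 0.026]
scene px [313. 197.] 403 top z 0.150 top mid [0.5713 0.0416] mean [0.5737 0.0411] ext [0.027 0.025]
scene px [203. 258.] 330 top z 0.119 top mid [ 0.5919 -0.2747] mean [ 0.5929 -0.2749] ext [0.026 0.024]
scene px [311. 318.] 388 top z 0.095 top mid [ 0.8575 -0.1406] mean [ 0.8579 -0.1403] ext [0.065 0.024]
```

View pics/j2.png

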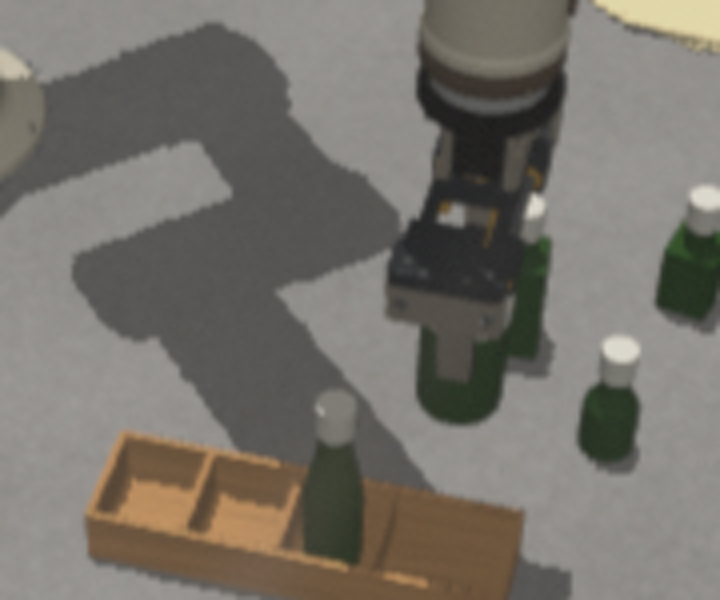

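The jar is held upright above the wide compartment at crop (460,380). Lowering it.

play_rows(
  rows=[0.07,0,1,0,0,0,30,0.07,0,3.5,0,0,0,30,0.07,0,6,0,0,0,30,0.07,0,8.5,0,0,0,30,0.07,0,11,0,0,0,30,0.07,0,13,0,0,0,30,0.07,0,14.5,0,0,0,30,0.07,0,15.6,0,0,0,30,0.07,0,16.3,0,0,0,30,0.07,0,16.7,0,0,0,30,0.07,0,17,0,0,0,30,0.07,0,17.15,0,0,0,30,0.07,0,17.2,0,0,0,30,0.07,0,17.2,0,0,0,30,0.07,0,17.2,0,0,0,30],
)

```text
t: 12.62
position: [0.6271, 0.0951, 0.0553]
tool_rot: [0.928, 0.371, 0.001, 0.0]
force: [-0.2, -0.1, -1.5]
gripper_width: 0.0515
```

```bash
python3 plan.py jarS .0545; python3 look.py j3 230 80 180 150 | grep "0.5.*0.0"
```

```text
jarS [0.62593424 0.09436905] t 12.6167 pos [0.6271 0.0951 0.0553] f [-0.2 -0.1 -1.5] w 0.0515
  shift cm [-0.13 -0.02  0.08] rot [ 0.001 -0.001 -0.   ]
scene px [145.   8.] 367 top z 0.119 top mid [-0.5785  0.0097] mean [-0.5721  0.0063] ext [0.044 0.05 ]
scene px [167.   4.] 39 top z 0.122 top mid [-0.5111  0.096 ] mean [-0.5125  0.0966] ext [0.014 0.008]
scene px [384. 172.] 142 top z 0.093 top mid [0.5817 0.2647] mean [0.582  0.2628] ext [0.023 0.022]
scene px [313. 197.] 405 top z 0.151 top mid [0.572  0.0422] mean [0.5728 0.0413] ext [0.026 0.026]
scene px [344. 189.] 29 top z 0.120 top mid [0.6085 0.1135] mean [0.6085 0.112 ] ext [0.013 0.012]
scene px [203. 258.] 331 top z 0.119 top mid [ 0.5925 -0.2748] mean [ 0.5931 -0.2749] ext [0.027 0.025]
```

View pics/j3.png

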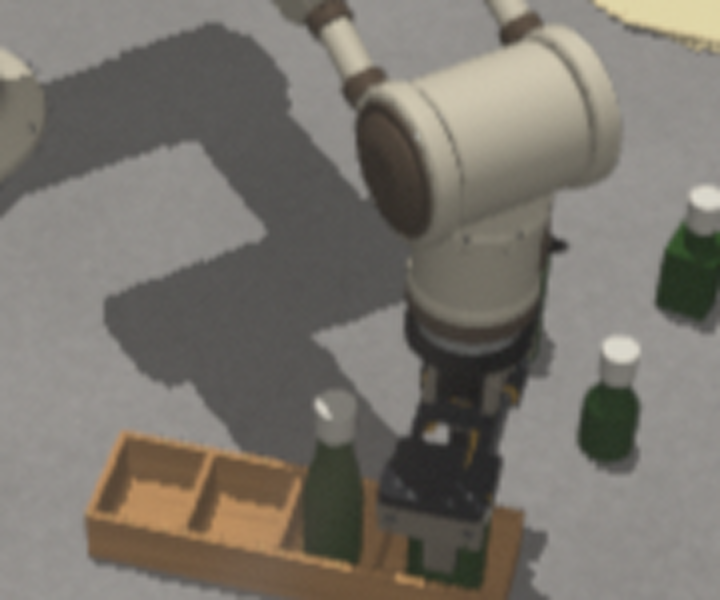

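The jar is inside the wide compartment, about 1 mm above the floor. Settling and releasing.

play_rows(
  rows=[0,0,0.1,0,0,0,30,0,0,0.13,0,0,0,30,0,0,0.13,0,0,0,30,0,0,0.13,0,0,0,62,0,0,0.13,0,0,0,70,0,0,0.13,0,0,0,80,0,0,0.13,0,0,0,80,0,0,0.13,0,0,0,80,0,0,0.13,0,0,0,80,0,0,-1,0,0,0,80,0,0,-3,0,0,0,80,0,0,-6,0,0,0,80,0,0,-9,0,0,0,80,0,0,-11.5,0,0,0,80,0,0,-13,0,0,0,80,0,0,-13,0,0,0,80,0,0,-13,0,0,0,80],
)

```text
t: 14.08
position: [0.6272, 0.095, 0.1859]
tool_rot: [0.929, 0.371, 0.001, 0.001]
force: [0.6, 1.0, -0.3]
gripper_width: 0.0736
```

```bash
python3 plan.py mid .15; python3 plan.py short .12; python3 look.py j4 230 80 180 150 | grep "0.[56].*0.0"
```

```text
mid (0.5904, -0.2745) t 14.0833 pos [0.6272 0.095  0.1859] f [ 0.6  1.  -0.3] w 0.0736
  shift cm [-28.15  24.22   3.59] rot [ 0.002 -0.002 -0.   ]
short (0.5803, 0.2626) t 14.0833 pos [0.6272 0.095  0.1859] f [ 0.6  1.  -0.3] w 0.0736
  shift cm [  8.15 -15.38   6.58] rot [ 0.002 -0.002 -0.   ]
scene px [145.   8.] 369 top z 0.117 top mid [-0.5752  0.0105] mean [-0.5733  0.0067] ext [0.041 0.049]
scene px [167.   4.] 40 top z 0.118 top mid [-0.5243  0.0966] mean [-0.5232  0.0966] ext [0.019 0.018]
scene px [380.   6.] 136 top z 0.099 top mid [-0.139   0.7944] mean [-0.1342  0.7915] ext [0.026 0.025]
scene px [384. 172.] 143 top z 0.094 top mid [0.5825 0.2627] mean [0.5825 0.2621] ext [0.027 0.026]
scene px [313. 197.] 401 top z 0.150 top mid [0.5725 0.042 ] mean [0.5733 0.0413] ext [0.026 0.027]
scene px [342. 208.] 453 top z 0.094 top mid [0.6293 0.0953] mean [0.6301 0.0934] ext [0.052 0.052]
scene px [203. 258.] 329 top z 0.118 top mid [ 0.5928 -0.2748] mean [ 0.5928 -0.275 ] ext [0.028 0.025]
scene px [383. 273.] 575 top z 0.095 top mid [0.8393 0.0631] mean [0.8404 0.0628] ext [0.089 0.027]
scene px [311. 318.] 384 top z 0.094 top mid [ 0.8573 -0.1405] mean [ 0.858  -0.1402] ext [0.066 0.023]
```

View pics/j4.png

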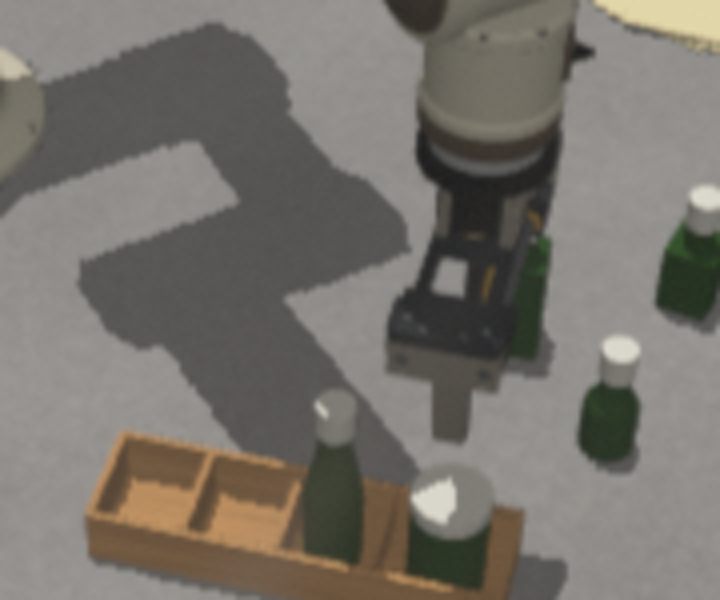

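The jar sits upright in the wide compartment at crop (450,500), with its lid 6-7 mm higher than on the table, as expected. The short bottle is nearest, so it goes next.

play_rows(
  rows=[1,-2,0,0,0,0,80,2.5,-5,0,0,0,0,80,4.5,-8.5,0,0,0,0,80,6,-11.5,2,0,0,0,80,7.5,-14,4,0,0,0,80,8.15,-15.3,6,0,0,0,80,8.15,-15.4,6.6,0,0,0,80,8.15,-15.4,6.6,0,0,0,80,8.15,-15.4,6.6,0,0,0,80],
)

```text
t: 14.88
position: [0.5793, 0.2617, 0.1179]
tool_rot: [0.929, 0.371, -0.001, 0.0]
force: [1.0, -0.3, -0.2]
gripper_width: 0.0739
```

```bash
python3 plan.py short .061; python3 look.py k1 300 80 160 150 | grep "0.[56].*0.2"
```

```text
short (0.5803, 0.2626) t 14.8833 pos [0.5793 0.2617 0.1179] f [ 1.  -0.3 -0.2] w 0.0739
  shift cm [0.15 0.01 5.69] rot [-0.     0.002 -0.001]
scene px [104.  16.] 1447 top z 0.157 top mid [-0.5549 -0.1462] mean [-0.5487 -0.1444] ext [0.107 0.205]
scene px [384. 171.] 165 top z 0.157 top mid [0.6188 0.2234] mean [0.6184 0.2239] ext [0.014 0.012]
scene px [342. 208.] 452 top z 0.093 top mid [0.6292 0.0931] mean [0.63   0.0932] ext [0.054 0.052]
scene px [203. 258.] 335 top z 0.118 top mid [ 0.5926 -0.2749] mean [ 0.5923 -0.2747] ext [0.025 0.024]
```

View pics/k1.png

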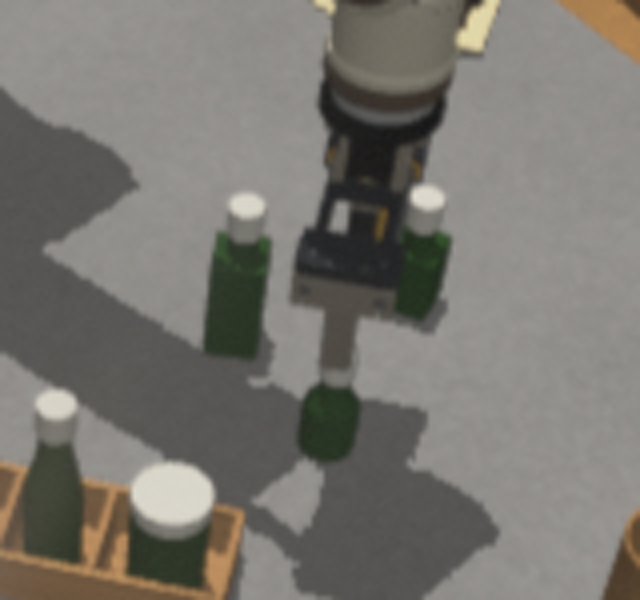

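The visible finger lines up with the short bottle's cap at crop (338,375), clear of both square bottles. Descending.

play_rows(
  rows=[0.1,0,2,0,0,0,80,0.15,0,4,0,0,0,80,0.15,0,5.2,0,0,0,80,0.15,0,5.7,0,0,0,70,0.15,0,5.7,0,0,0,50,0.15,0,5.7,0,0,0,10,0.15,0,5.7,0,0,0,10,0.15,0,5.7,0,0,0,10,0.15,0,5.7,0,0,0,10,0.15,0,5.7,0,0,0,10,0.15,0,5.7,0,0,0,10,0.15,0,5.7,0,0,0,10,0.15,0,5.7,0,0,0,10,0.15,0,5.7,0,0,0,10,0.15,0,5.7,0,0,0,10,0.15,0,5.7,0,0,0,10,0.15,0,5.7,0,0,0,10],
  newtons=25,
)

```text
t: 16.35
position: [0.5808, 0.264, 0.062]
tool_rot: [0.929, 0.371, 0.0, -0.0]
force: [-0.6, 1.5, 4.4]
gripper_width: 0.0254
```

```bash
python3 plan.py shortS .23; python3 plan.py shortS .067
```

```text
shortS [ 0.48109987 -0.04355486] t 16.35 pos [0.5808 0.264  0.062 ] f [-0.6  1.5  4.4] w 0.0254
  shift cm [-28.41  15.41 -16.81] rot [ 0.    -0.001 -0.   ]
shortS [ 0.48109987 -0.04355486] t 16.35 pos [0.5808 0.264  0.062 ] f [-0.6  1.5  4.4] w 0.0254
  shift cm [-28.43  15.4   -0.51] rot [ 0.    -0.001 -0.   ]
```

play_rows(
  rows=[0,0,-1,0,0,0,10,0,0,-3.5,0,0,0,10,0,0,-6.5,0,0,0,10,0,0,-9.5,0,0,0,10,0,0,-12.5,0,0,0,10,0,0,-15.3,0,0,0,10,-0.8,0.4,-16.8,0,0,0,10,-3,1.6,-16.8,0,0,0,10,-5.5,3,-16.8,0,0,0,10,-8,4.3,-16.8,0,0,0,10,-10.5,5.7,-16.8,0,0,0,10,-13,7,-16.8,0,0,0,10,-15.5,8.4,-16.8,0,0,0,10,-18,9.7,-16.8,0,0,0,10,-20.5,11.1,-16.8,0,0,0,10,-23,12.5,-16.8,0,0,0,10,-25.5,13.8,-16.8,0,0,0,10,-27.3,14.8,-16.8,0,0,0,10,-28.2,15.3,-16.8,0,0,0,10,-28.4,15.4,-16.8,0,0,0,10],
)

```text
t: 18.02
position: [0.4804, -0.0448, 0.2296]
tool_rot: [0.929, 0.37, -0.0, -0.0]
force: [-0.3, 0.7, -1.5]
gripper_width: 0.025
```

play_rows(
  rows=[0,0,0,0,0,0,10,0,0,0,0,0,0,10,0,0,0,0,0,0,10],
)

```text
t: 18.27
position: [0.4812, -0.0425, 0.2296]
tool_rot: [0.928, 0.372, 0.0, -0.0]
force: [-1.0, -0.3, -1.1]
gripper_width: 0.0255
```

```bash
python3 plan.py shortS .068; python3 look.py k2 230 80 160 150 | grep "0.[56].*0.2"
```

```text
shortS [ 0.48109987 -0.04355486] t 18.2667 pos [ 0.4812 -0.0425  0.2296] f [-1.  -0.3 -1.1] w 0.0255
  shift cm [-0.08  0.08 16.16] rot [-0.    -0.     0.001]
scene px [123.  17.] 658 top z 0.158 top mid [-0.522  -0.0829] mean [-0.5167 -0.0901] ext [0.046 0.077]
scene px [313. 197.] 406 top z 0.151 top mid [0.5719 0.0423] mean [0.5731 0.0416] ext [0.027 0.025]
scene px [203. 258.] 330 top z 0.119 top mid [ 0.5914 -0.2745] mean [ 0.5924 -0.2744] ext [0.025 0.025]
```

View pics/k2.png

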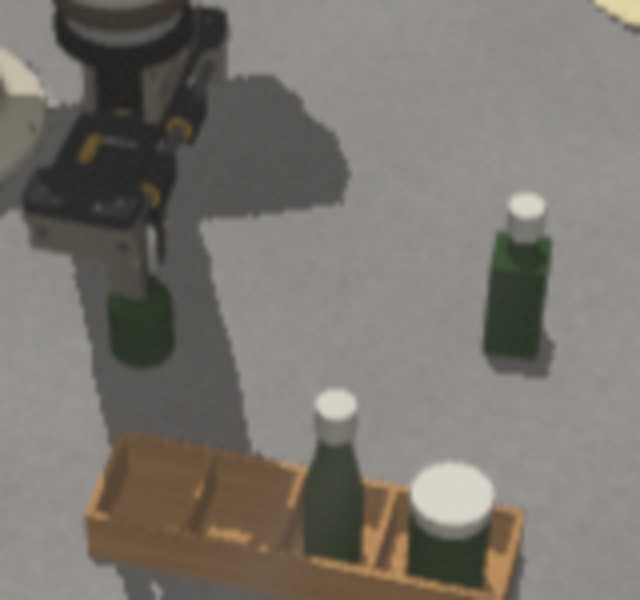

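The short bottle is held upright above the far end compartment at crop (140,330). Lowering it in two stages.

play_rows(
  rows=[-0.05,0.05,1,0,0,0,10,-0.05,0.05,3.5,0,0,0,10,-0.05,0.05,6,0,0,0,10,-0.05,0.05,8.5,0,0,0,10,-0.05,0.05,11,0,0,0,10,-0.05,0.05,13,0,0,0,10,-0.05,0.05,14.3,0,0,0,10,-0.05,0.05,15.1,0,0,0,10,-0.05,0.05,15.6,0,0,0,10,-0.05,0.05,15.9,0,0,0,10,-0.05,0.05,16.1,0,0,0,10,-0.05,0.05,16.15,0,0,0,10,-0.05,0.05,16.15,0,0,0,10,-0.05,0.05,16.15,0,0,0,10],
)

```text
t: 19.48
position: [0.4815, -0.0444, 0.0688]
tool_rot: [0.929, 0.371, 0.001, 0.0]
force: [-0.2, -0.6, -0.7]
gripper_width: 0.0252
```

```bash
python3 plan.py shortS .068; python3 look.py k3 230 100 160 150 | grep "0.[56].*0.2"
```

```text
shortS [ 0.48109987 -0.04355486] t 19.4833 pos [ 0.4815 -0.0444  0.0688] f [-0.2 -0.6 -0.7] w 0.0252
  shift cm [ 0.03 -0.09  0.08] rot [ 0.001 -0.001 -0.   ]
scene px [123.  17.] 662 top z 0.157 top mid [-0.5207 -0.0812] mean [-0.5161 -0.0844] ext [0.042 0.079]
scene px [203. 258.] 327 top z 0.118 top mid [ 0.5921 -0.2745] mean [ 0.5925 -0.2747] ext [0.026 0.024]
scene px [311. 318.] 384 top z 0.095 top mid [ 0.8574 -0.1403] mean [ 0.8585 -0.1404] ext [0.062 0.025]
```

View pics/k3.png

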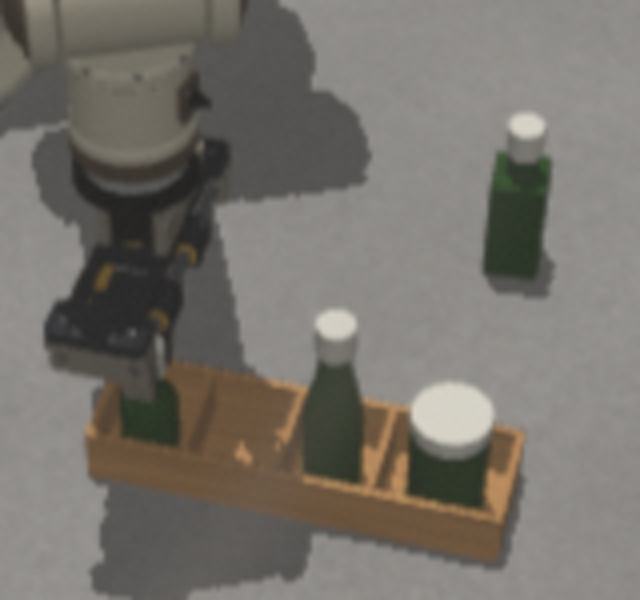

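The short bottle is inside the end compartment at crop (150,410). Settling, releasing and lifting.

play_rows(
  rows=[0,0,0.07,0,0,0,10,0,0,0.11,0,0,0,10,0,0,0.11,0,0,0,10,0,0,0.11,0,0,0,35,0,0,0.11,0,0,0,45,0,0,0.11,0,0,0,60,0,0,0.11,0,0,0,60,0,0,0.11,0,0,0,60,0,0,0.11,0,0,0,60,0,0,-1,0,0,0,60,0,0,-3,0,0,0,60,0,0,-6,0,0,0,80,0,0,-9,0,0,0,80,0,0,-11.5,0,0,0,80,0,0,-12,0,0,0,80,0,0,-12,0,0,0,80,0,0,-12,0,0,0,80],
)

```text
t: 20.95
position: [0.4806, -0.0441, 0.1876]
tool_rot: [0.929, 0.371, -0.0, -0.0]
force: [0.2, -0.2, 0.1]
gripper_width: 0.0736
```

```bash
python3 plan.py mid .15; python3 look.py k4 230 100 160 150 | grep "0.[456].*0.[02]"
```

```text
mid (0.5904, -0.2745) t 20.95 pos [ 0.4806 -0.0441  0.1876] f [ 0.2 -0.2  0.1] w 0.0736
  shift cm [-7.93 24.26  3.75] rot [-0.001  0.    -0.   ]
scene px [145.   8.] 368 top z 0.117 top mid [-0.5798  0.013 ] mean [-0.5725  0.0105] ext [0.037 0.058]
scene px [167.   2.] 32 top z 0.118 top mid [-0.5197  0.0972] mean [-0.5211  0.0979] ext [0.014 0.01 ]
scene px [41. 61.] 2748 top z 0.156 top mid [-0.4481 -0.3849] mean [-0.3921 -0.3955] ext [0.175 0.27 ]
scene px [405. 138.] 226 top z 0.101 top mid [0.4979 0.4027] mean [0.4983 0.4019] ext [0.024 0.027]
scene px [360. 144.] 355 top z 0.129 top mid [0.4637 0.266 ] mean [0.4653 0.2655] ext [0.027 0.03 ]
scene px [313. 197.] 402 top z 0.150 top mid [0.5715 0.0426] mean [0.5733 0.0417] ext [0.031 0.025]
scene px [267. 193.] 191 top z 0.098 top mid [ 0.4829 -0.0447] mean [ 0.4834 -0.0451] ext [0.027 0.025]
scene px [342. 208.] 459 top z 0.093 top mid [0.63   0.0946] mean [0.6302 0.0938] ext [0.05  0.054]
scene px [203. 258.] 332 top z 0.119 top mid [ 0.593  -0.2744] mean [ 0.5926 -0.2746] ext [0.028 0.025]
scene px [383. 273.] 580 top z 0.094 top mid [0.8391 0.0624] mean [0.8412 0.0628] ext [0.092 0.029]
scene px [311. 318.] 382 top z 0.094 top mid [ 0.857  -0.1408] mean [ 0.8585 -0.1402] ext [0.066 0.023]
```

View pics/k4.png

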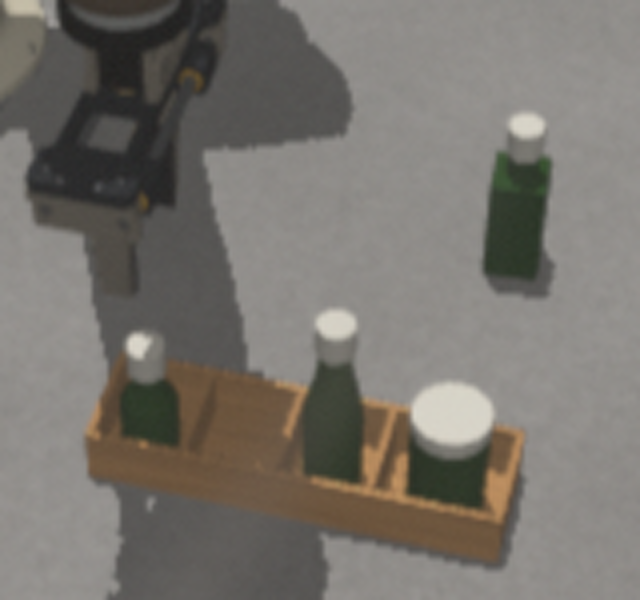

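The short bottle is seated with its top at z 0.098. Last is the middle bottle.

play_rows(
  rows=[-0.4,1.2,0,0,0,0,80,-1.3,4,0,0,0,0,80,-2.3,7.2,0,0,0,0,80,-3.4,10.4,0,0,0,0,80,-4.4,13.6,0,0,0,0,80,-5.5,16.8,0.5,0,0,0,80,-6.5,20,1.5,0,0,0,80,-7.4,22.8,2.5,0,0,0,80,-7.9,24.2,3.5,0,0,0,80,-7.9,24.25,3.7,0,0,0,80,-7.9,24.25,3.7,0,0,0,80,-7.9,24.25,3.7,0,0,0,80],
)

```text
t: 22.0
position: [0.5903, -0.2736, 0.1501]
tool_rot: [0.928, 0.371, -0.001, -0.001]
force: [0.3, -0.2, 0.2]
gripper_width: 0.0736
```

```bash
python3 plan.py mid .087; python3 look.py m1 130 160 160 140 | grep "0.[56].*0.2"
```

```text
mid (0.5904, -0.2745) t 22.0 pos [ 0.5903 -0.2736  0.1501] f [ 0.3 -0.2  0.2] w 0.0736
  shift cm [-0.05  0.09  6.31] rot [-0.002  0.     0.   ]
scene px [104.  16.] 1446 top z 0.157 top mid [-0.5507 -0.1462] mean [-0.5486 -0.1413] ext [0.1   0.205]
scene px [206. 225.] 30 top z 0.159 top mid [ 0.5651 -0.2428] mean [ 0.5673 -0.2446] ext [0.016 0.02 ]
```

View pics/m1.png

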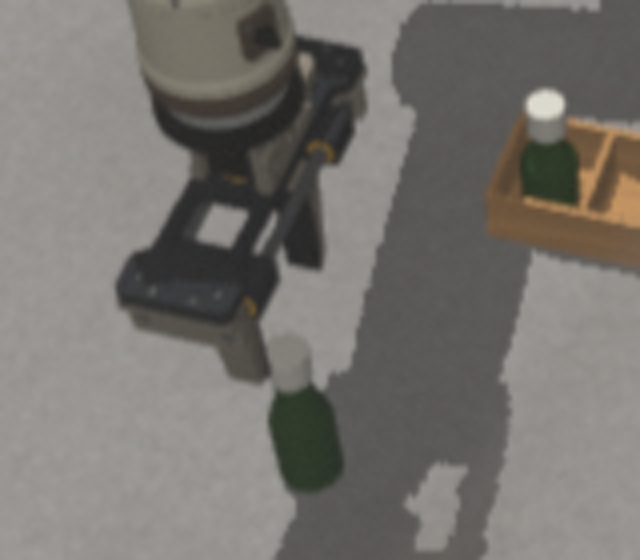

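The fingers straddle the middle cap at crop (290,360). Descending and gripping.

play_rows(
  rows=[0,0.05,2,0,0,0,80,-0.03,0.05,4,0,0,0,80,-0.03,0.05,5.6,0,0,0,80,-0.03,0.05,6.3,0,0,0,70,-0.03,0.05,6.3,0,0,0,50,-0.03,0.05,6.3,0,0,0,10,-0.03,0.05,6.3,0,0,0,10,-0.03,0.05,6.3,0,0,0,10,-0.03,0.05,6.3,0,0,0,10,-0.03,0.05,6.3,0,0,0,10,-0.03,0.05,6.3,0,0,0,10,-0.03,0.05,6.3,0,0,0,10,-0.03,0.05,6.3,0,0,0,10,-0.03,0.05,6.3,0,0,0,10,-0.03,0.05,6.3,0,0,0,10,-0.03,0.05,6.3,0,0,0,10,-0.03,0.05,6.3,0,0,0,10],
  newtons=25,
)

```text
t: 23.47
position: [0.5912, -0.2749, 0.0887]
tool_rot: [0.929, 0.371, 0.0, 0.0]
force: [-1.0, 2.4, 6.2]
gripper_width: 0.0255
```

```bash
python3 plan.py midS .20; python3 plan.py midS .094
```

```text
midS [ 5.26722696e-01 -1.08830609e-04] t 23.4667 pos [ 0.5912 -0.2749  0.0887] f [-1.   2.4  6.2] w 0.0255
  shift cm [ 14.28 -24.35 -11.13] rot [ 0. -0. -0.]
midS [ 5.26722696e-01 -1.08830609e-04] t 23.4667 pos [ 0.5912 -0.2749  0.0887] f [-1.   2.4  6.2] w 0.0255
  shift cm [ 14.28 -24.35  -0.53] rot [ 0. -0. -0.]
```

play_rows(
  rows=[0,0,-1,0,0,0,10,0,0,-3.5,0,0,0,10,0,0,-6.5,0,0,0,10,0,0,-9.5,0,0,0,10,0.3,-0.5,-12,0,0,0,10,1.2,-2,-12.5,0,0,0,10,2.5,-4.3,-12.5,0,0,0,10,3.9,-6.6,-12.5,0,0,0,10,5.3,-9,-12.5,0,0,0,10,6.7,-11.4,-12.5,0,0,0,10,8.1,-13.8,-12.5,0,0,0,10,9.5,-16.2,-12.5,0,0,0,10,10.9,-18.6,-12.5,0,0,0,10,12.2,-20.8,-12.5,0,0,0,10,13.3,-22.6,-12.5,0,0,0,10,14,-23.8,-12.5,0,0,0,10,14.3,-24.35,-12.5,0,0,0,10,14.3,-24.35,-12.5,0,0,0,10,14.3,-24.35,-12.5,0,0,0,10],
)

```text
t: 25.05
position: [0.527, -0.0006, 0.2131]
tool_rot: [0.929, 0.371, -0.0, 0.0]
force: [-1.0, -0.0, -2.4]
gripper_width: 0.0254
```

```bash
python3 plan.py midS .0955; python3 look.py m2 230 80 160 150 | grep "0.[456].*0.[02]"
```

```text
midS [ 5.26722696e-01 -1.08830609e-04] t 25.05 pos [ 0.527  -0.0006  0.2131] f [-1.  -0.  -2.4] w 0.0254
  shift cm [ 0.02 -0.06 11.76] rot [ 0.001  0.    -0.   ]
scene px [104.  16.] 1442 top z 0.157 top mid [-0.5554 -0.1482] mean [-0.5471 -0.1425] ext [0.11  0.201]
scene px [145.   8.] 374 top z 0.118 top mid [-0.5746  0.0113] mean [-0.5732  0.0091] ext [0.042 0.052]
scene px [167.   3.] 36 top z 0.118 top mid [-0.5223  0.0939] mean [-0.5241  0.0961] ext [0.029 0.014]
scene px [41. 61.] 2739 top z 0.157 top mid [-0.4452 -0.3856] mean [-0.3913 -0.3989] ext [0.17  0.266]
scene px [405. 138.] 229 top z 0.100 top mid [0.4979 0.4031] mean [0.4984 0.4022] ext [0.026 0.026]
scene px [360. 144.] 350 top z 0.130 top mid [0.464  0.2652] mean [0.4655 0.2654] ext [0.028 0.025]
scene px [290. 183.] 160 top z 0.159 top mid [ 0.5373 -0.004 ] mean [ 0.5404 -0.008 ] ext [0.024 0.035]
scene px [313. 197.] 404 top z 0.150 top mid [0.574  0.0416] mean [0.5734 0.0414] ext [0.028 0.027]
scene px [266. 193.] 191 top z 0.099 top mid [ 0.482  -0.0451] mean [ 0.4827 -0.0453] ext [0.029 0.024]
scene px [342. 208.] 456 top z 0.094 top mid [0.6304 0.0927] mean [0.6296 0.0941] ext [0.051 0.052]
scene px [383. 273.] 577 top z 0.094 top mid [0.839  0.0629] mean [0.8412 0.0629] ext [0.088 0.028]
scene px [311. 318.] 385 top z 0.095 top mid [ 0.8571 -0.1401] mean [ 0.8584 -0.1402] ext [0.065 0.024]
```

View pics/m2.png

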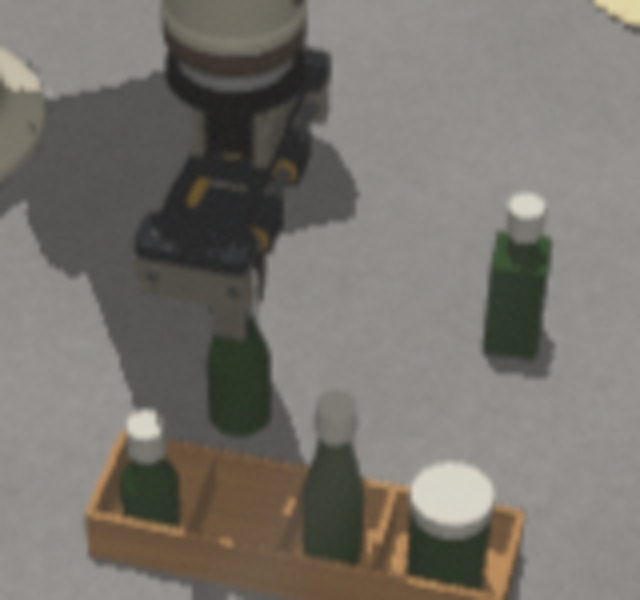

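The middle bottle is held upright over the empty compartment at crop (240,385). Lowering it.

play_rows(
  rows=[0,-0.05,1,0,0,0,10,0,-0.05,3,0,0,0,10,0,-0.05,5,0,0,0,10,0,-0.05,7,0,0,0,10,0,-0.05,8.7,0,0,0,10,0,-0.05,10,0,0,0,10,0,-0.05,10.8,0,0,0,10,0,-0.05,11.3,0,0,0,10,0,-0.05,11.6,0,0,0,10,0,-0.05,11.75,0,0,0,10,0,-0.05,11.75,0,0,0,10,0,-0.05,11.75,0,0,0,10,0,-0.05,11.75,0,0,0,10],
)

```text
t: 26.18
position: [0.527, 0.0003, 0.0964]
tool_rot: [0.929, 0.371, 0.001, 0.0]
force: [-0.3, -0.2, -1.9]
gripper_width: 0.0255
```

```bash
python3 plan.py midS .0947; python3 look.py m3 230 100 160 150 >/dev/null
```

```text
midS [ 5.26722696e-01 -1.08830609e-04] t 26.1833 pos [5.27e-01 3.00e-04 9.64e-02] f [-0.3 -0.2 -1.9] w 0.0255
  shift cm [-0.05  0.01  0.17] rot [ 0.001 -0.001 -0.   ]
```

View pics/m3.png

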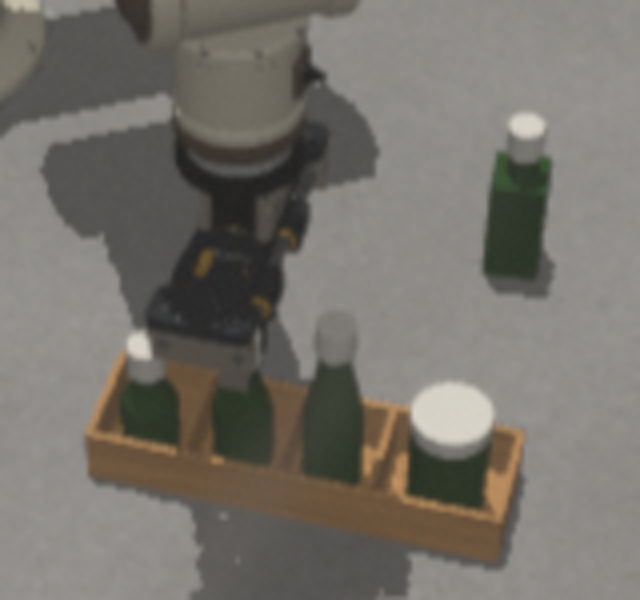

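The middle bottle is inside its compartment at crop (243,415), with about 1.7 mm to go. I'll settle it, release, and move away.

play_rows(
  rows=[0,0,0.1,0,0,0,10,0,0,0.17,0,0,0,10,0,0,0.17,0,0,0,10,0,0,0.17,0,0,0,35,0,0,0.17,0,0,0,45,0,0,0.17,0,0,0,60,0,0,0.17,0,0,0,60,0,0,0.17,0,0,0,60,0,0,0.17,0,0,0,60,0,0,-1,0,0,0,60,0,0,-3,0,0,0,60,0,0,-6,0,0,0,60,0,0,-9,0,0,0,60,0,0,-12,0,0,0,60,0,0,-13,0,0,0,60,0,0,-13,0,0,0,60],
)

```text
t: 27.57
position: [0.5285, -0.0001, 0.2297]
tool_rot: [0.929, 0.371, 0.003, 0.002]
force: [-0.2, 0.2, -0.4]
gripper_width: 0.0553
```

play_rows(
  rows=[-1,1,0,0,0,0,60,-4,3,0,0,0,0,60,-7,6,0,0,0,0,60,-10,9,0,0,0,0,60,-13,12,0,0,0,0,60,-15,15,0,0,0,0,60,-16,18,0,0,0,0,60,-16,20,0,0,0,0,60,-16,20,0,0,0,0,60,-16,20,0,0,0,0,60,-16,20,0,0,0,0,60,-16,20,0,0,0,0,60],
)

```text
t: 28.57
position: [0.5478, -0.2533, 0.2249]
tool_rot: [0.928, 0.372, -0.0, -0.001]
force: [-0.2, 0.6, 0.2]
gripper_width: 0.055
```

```bash
cat > fin.py <<'E'
from h import *
from plan import C,u
for n in ["top","scene"]:
    p,d=imaging.read_camera(n); cv2.imwrite(f"pics/f_{n}.png",p); caps(n,p,d)
s=sensors.read_state(); print(s["t"],s["position"],s["force"])
E
python3 fin.py | grep "0.[456].*0.[024]"
```

```text
top px [351.  68.] 327 top z 0.094 top mid [ 0.8562 -0.139 ] mean [ 0.8559 -0.1398] ext [0.068 0.024]
top px [266.  73.] 288 top z 0.094 top mid [0.8352 0.0632] mean [0.8349 0.0631] ext [0.086 0.026]
top px [250. 159.] 476 top z 0.093 top mid [0.6264 0.094 ] mean [0.6257 0.0937] ext [0.052 0.053]
top px [272. 183.] 291 top z 0.151 top mid [0.5695 0.0425] mean [0.569  0.0418] ext [0.025 0.024]
top px [289. 204.] 243 top z 0.125 top mid [5.251e-01 2.000e-04] mean [ 5.248e-01 -1.000e-04] ext [0.025 0.024]
top px [116. 212.] 334 top z 0.101 top mid [0.4933 0.4029] mean [0.4932 0.4021] ext [0.023 0.026]
top px [172. 227.] 395 top z 0.130 top mid [0.4605 0.2657] mean [0.4608 0.2654] ext [0.022 0.026]
top px [308. 224.] 164 top z 0.100 top mid [ 0.4794 -0.0461] mean [ 0.479  -0.0454] ext [0.023 0.025]
scene px [104.  16.] 1457 top z 0.157 top mid [-0.5528 -0.1482] mean [-0.5486 -0.1444] ext [0.109 0.201]
scene px [143.   7.] 291 top z 0.118 top mid [-0.579   0.0132] mean [-0.5729  0.0083] ext [0.042 0.058]
scene px [226.   1.] 36 top z 0.063 top mid [-0.5101  0.319 ] mean [-0.5128  0.3154] 
[... 320 characters left out ...]

scene px [313. 197.] 401 top z 0.150 top mid [0.5715 0.0417] mean [0.5731 0.0418] ext [0.027 0.025]
scene px [290. 195.] 308 top z 0.125 top mid [0.5282 0.0007] mean [ 5.287e-01 -2.000e-04] ext [0.03  0.026]
scene px [267. 193.] 192 top z 0.099 top mid [ 0.485  -0.0459] mean [ 0.4839 -0.0458] ext [0.027 0.024]
scene px [342. 208.] 454 top z 0.094 top mid [0.6294 0.094 ] mean [0.63   0.0934] ext [0.053 0.053]
scene px [383. 273.] 583 top z 0.094 top mid [0.8389 0.0628] mean [0.8394 0.0625] ext [0.09  0.027]
scene px [311. 318.] 383 top z 0.094 top mid [ 0.8575 -0.1399] mean [ 0.859  -0.1404] ext [0.066 0.024]
28.6667 [ 0.54811509 -0.25357893  0.22547948] [ 0.02559123  0.31497086 -0.60922964]
```

View pics/f_top.png

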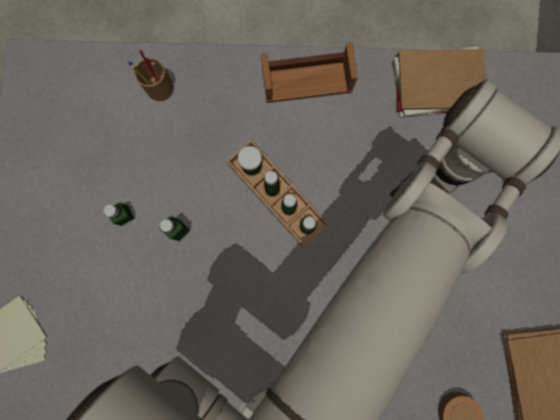

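View pics/f_scene.png

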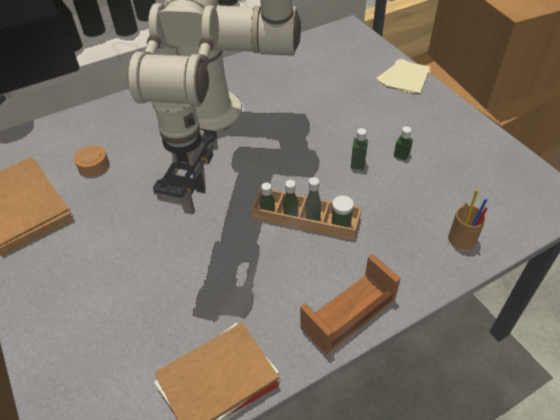

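All four stand in order in the caddy. Averaged over both cameras, the cap and lid centres are within about 2 mm of the compartment centres, and the tops are at bottle height plus the 6 mm floor. The square bottles, at top-view (116,212) and (172,227), haven't moved. Handing in.

```bash
python3 -c "
from station import robot
print(robot.close_job())"
```

```text
the job is handed in; nothing more can be done
None
```

The caddy is packed and the job is handed in, at about 29 s of the 112 s allowed. The jar is in the wide compartment, followed by the tall, middle and short bottles. I lowered each one to about 1–2 mm above the compartment floor, eased it down and released it. The arm then moved clear of everything.

**Last checks from both cameras:**
- **Position:** lid and cap centres were within about 2–3 mm of the compartment centres when the two cameras are averaged.
- **Height:** measured tops were 0.093–0.094, 0.150, 0.125 and 0.099 m. That matches each item's height plus the 6 mm floor to about 3 mm.
- **Upright:** all four looked upright in the pictures; I did not measure their angles.
- **Square bottles:** still standing at their starting positions, to within about 2 mm.

**Disagreement:** the two cameras differed by about 4 mm in x all the way through, consistent with the stated calibration of about 2 mm each, so I used their average. No check failed.

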